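# Set the bench throttle to the third click

### The job

On the repair bench, the black lever of the throttle control stands near the unmarked end of its slot. With a fingertip and without pinching it, push the lever slowly along the slot, one click at a time, and leave it resting in the third notch; do not run it on past the third notch, and do not push hard. Leave the engine parts and the scraper around it where they are, and take the hand away.

Things in the scene. Friction and masses are not known exactly. Their poses are not given: they have to be found in the camera images.
- unit: Throttle control unit bolted to the bench: grey box, bare aluminium cover 84 mm (x) by 184 mm (y), top 50 mm above the bench; base flange 110 x 200 x 6 mm. Origin at the centre of its underside, z up. A slot along its y runs down the middle of the cover; the lever stands in it and slides towards +y. Dark marks 14 x 5 mm on both sides of the slot show the four notches.
- slot_middle (a point): Middle of the slot on the cover's top face, 50 mm above the bench, at x = 0, y = 0 of the unit; the lever is here at joint value 0.042. Feel of a click: the push falls to nearly nothing towards a hump's top, then the lever snaps ahead some 6 mm by itself into the next notch, where a sprung ball centres it. Let go short of a hump's top, it springs back.
- throttle (a joint): Lever's travel along the unit's +y, m, 0 to 0.084 (end stops); lever's unit y = value - 0.042. Starts between 0 and 0.014, slides lightly (under 1 N) to about 0.016. Hump tops at 0.024, 0.040, 0.056, 0.072; a notch after each: first 0.032, second 0.048, third 0.064, fourth 0.080. Leaving a notch takes about 6 N.
- paddle (a point): Centre of the lever's black plastic paddle, 75 mm above the bench; the paddle is an upright block 30 mm across the slot (unit x), 12 mm along it (unit y), 30 mm high, from 60 to 90 mm above the bench, on a short thin steel stem. It moves with the lever. Axes as the unit's.
- cylinder: Bystander, loose: finned aluminium engine cylinder, 80 x 72 x 76 mm high, standing; origin at the centre of its underside. Beyond the slot's +y end.
- piston: Bystander, loose: aluminium piston, 42 mm diameter, 38 mm high, standing; origin at the centre of its underside. Beyond the slot's -y end.
- cover: Bystander, loose: orange plastic starter cover, 130 x 150 mm, 42 mm high, with a black T handle on it; origin at the centre of its underside. On the unit's far (+x) side.
- scraper: Bystander, loose: gasket scraper with a grey handle 16 x 80 x 22 mm high and a thin steel blade 70 mm long at its +y end, lying on the bench; origin at the centre of the handle's underside. On the unit's near (-x) side.
There are look-alikes about, which are no part of the job. Several things have the shape of the unit; the one meant has the colours described above.

How it is judged:
By the outcome, as a careful person would: the job done as asked, in the order asked, and still so for the second after the job is handed in, with the robot touching nothing.
It also fails if it takes over 45 s, if anything falls off the work surface, if the arm or the gripper's body presses on something with over 40 N, if the wrist force passes 120 N, or if a joint passes its speed limit or range.

### The arm

A 7-joint arm with a two-finger parallel gripper is mounted at the origin on the work surface. World frame = base frame: x ahead of the robot, y to its left, z up, the work surface at z = 0. Lengths are in mm, angles in rad, forces in N, time in s.
With the tool pointing down it reaches from about 425 to 800 mm from the base axis. Payload 8.3 kg.
Tool frame: the origin (TCP) lies midway between the tips of the shut fingers; the grasp point (between the pads) lies 19 mm behind it; z points along the fingers, x is the direction in which the jaws open and shut, and the axes are right-handed (so a half turn about z gives the same grasp; the last joint's range is limited). The gripper opens to 85 mm and grips with 20 to 120 N. Pads are 22 mm wide; open, the fingers measure 114 mm over their backs; the gripper's body (76 mm by 85 mm) begins 54 mm behind the grasp point. The pads swing forward as they close: fully open they stand 13 mm farther back than shut.
Start: joints at [-1.172, 0.383, 0.016, 1.37, -0.006, 1.388, -0.046], TCP at [278.423, 559.539, 231.279] pointing down, gripper open.
Joint ranges: [-2.95, 2.95], [-0.25, 2.06], [-1.52, 1.56], [0.18, 2.33], [-1.44, 4.58], [0.02, 2.06], [-3.01, 3.01]. Speed limits (rad/s): [2.39, 2.39, 3.01, 3.01, 3.14, 3.14, 3.14].

### API

Orientations are given as a rotation vector (axis times angle).
In Python, from workcell import state, read_camera, close_job, boxes_of, pinpoint gives the robot as it stands.
- The arm moves only by the tool apply_moves, never from a script. Its argument "plan" is a list of rows, each an object of numbers: "x", "y", "z": the shift along the world's x, y, z in m; "rx", "ry", "rz": the turn, a rotation vector about the world's x, y, z in rad. A call has 1 to 20 rows; each row is the pose to reach, as a shift and turn from the pose commanded when the call began; what a row does not reach only later rows make up. A row lasts 1/10 s, in which the tool goes at most 50 mm and 8.59 degrees, less where a joint would pass 70% of its speed; a pose out of reach is approached as far as the arm can. A call with a gripper value outside its range is refused whole. "hand" is the closure, from 0 (fully open) to 1 (shut), set as the call begins (left out, the last holds). The fingers move at their own pace and stop on an object; "newtons" is the grip in N (left out, the last holds). Time passes only in rows, so rows that repeat a pose let the fingers close. It gives the time, the measured TCP pose, the force and the opening at its end, in the units of the state.
- state(): the state, without advancing time (a new reading comes with each control period).
- read_camera(name): name is "scene" or "top" or "wrist"; returns a dict with "frame" (480x640x3 uint8, blue, green, red), "fx", "fy", "cx", "cy" (pixels), "R" (3x3) and "t" (3): a world point X has camera coordinates R X + t. Camera axes: x right, y down, z forward; pixel columns grow to the right and rows downward; lengths in mm; the calibration is good to about 2 mm. A picture is of the moment at which its call begins. There is no depth.
- close_job(): hands the job in, once; it reports no verdict.
Trained networks look in a picture, given as the dict that the camera call returned (one of the last four; its "shot" number tells which), for a name from the list of things; names that differ only in an ending like _2 or _b are one class to them, and where a whole thing is asked for, a point or a joint stands for the part that bears it (a point fixed in the world has none). Each returns a list of dicts, best first, with "confidence" (0 to 1); they miss things now and then, are a little off and sometimes report something else, mostly with a low value. They report only what shows in the picture. A call takes as long as a camera call. They do not tell look-alikes from the thing itself.
- boxes_of(picture, label): "pixel" ([row, column] in pixels, amid what is visible of it).
- pinpoint(picture, label): "pixel" ([row, column] in pixels: a listed point, or the origin of a listed thing).
The state is a dict: "clock": time; "joint_positions": joint angles; "dq": joint speeds; "effort": joint torques, N m; "eef_pos": TCP position; "tool_rot": TCP orientation; "contact_force": force on the tool from outside, world axes, zero at the start; "wrist_torque": the same for the moment, N m; "opening": finger opening in mm.
Only numpy, scipy, OpenCV 4.12 (cv2) and the standard library are available. Lean on these libraries where they do the work, as an engineer would, in place of code of your own. Each camera call takes 0.05 s, during which the arm holds its last target.

## Working session

There is one attempt and no reset: what is moved stays moved. The work goes in short steps, Python scripts to look and compute and a tool call to move; the robot and the scene stay as the last step left them, time stands still between calls to the robot, and variables do not carry over. Pictures are saved under pics/ and viewed, and the job is handed in when it is done.

Besides the shell and the picture viewer there is one more tool, called after "Request:" as name(argument=value, ...), one argument or row to a line, values as JSON. apply_moves: Moves the arm, as the interface text tells. Its arguments: {"type":"object","properties":{"plan":{"type":"array","items":{"type":"object","properties":{"x":{"type":"number"},"y":{"type":"number"},"z":{"type":"number"},"rx":{"type":"number"},"ry":{"type":"number"},"rz":{"type":"number"}}}},"hand":{"type":"number"},"newtons":{"type":"number"}},"required":["plan"]}

```bash
mkdir -p pics; python3 - <<'E'
from workcell import *
import cv2
s=state();print({k:s[k] for k in('clock','eef_pos','tool_rot','contact_force','opening')})
for n in('scene','top'):
    p=read_camera(n);cv2.imwrite(f'pics/{n}1.png',p['frame'])
    print(n,p['fx'],p['cx'],p['cy'],p['R'],p['t'])
    for l in('unit','slot_middle','paddle','cylinder','piston','cover','scraper'):
        print(l,[(d['pixel'],round(d['confidence'],2)) for d in pinpoint(p,l)][:4])
E
```

```text
{'clock': 0.0, 'eef_pos': array([278.16868342, 559.10987649, 230.25776782]), 'tool_rot': array([ 2.66989592,  1.65369503, -0.00267141]), 'contact_force': array([ 0.94306039, -0.48634089,  0.64620532]), 'opening': 85.52280987683078}
scene 438.455074007401 317.35912428488245 243.1770758289749 [[ 0.43283854  0.90123897 -0.02047214]
 [ 0.52231437 -0.2692322  -0.8091364 ]
 [-0.73473702  0.33953253 -0.58726414]] [-295.29496406 -198.9930118  1244.59580214]
unit [([217.5, 327.9], 0.97), ([286.7, 227.9], 0.94), ([241.0, 141.0], 0.85), ([354.5, 428.4], 0.75)]
slot_middle [([226.2, 132.1], 0.85), ([198.6, 327.3], 0.78), ([332.6, 434.5], 0.74)]
paddle [([313.6, 404.3], 0.77), ([211.6, 111.4], 0.66), ([257.3, 201.5], 0.54), ([187.9, 311.7], 0.46)]
cylinder [([295.7, 321.3], 0.58)]
piston [([293.9, 139.3], 0.86)]
cover [([371.4, 208.2], 0.93)]
scraper [([246.6, 225.3], 0.88)]
top 438.9858994036121 319.2869318555474 248.0497143627336 [[-0.00127086 -0.9995693  -0.0293189 ]
 [-0.98682307  0.00599733 -0.16169188]
 [ 0.16179807  0.02872708 -0.98640567]] [ 71.77535653 517.19753675 875.50032355]
unit [([374.4, 465.8], 0.88), ([257.5, 402.2], 0.84), ([323.5, 270.8], 0.77), ([135.1, 286.7], 0.66)]
slot_middle [([378.9, 475.0], 0.96), ([255.4, 406.4], 0.89), ([119.7, 289.7], 0.87), ([322.6, 266.9], 0.82)]
paddle [([398.1, 499.0], 0.65), ([263.3, 422.6], 0.64), ([129.4, 299.4], 0.43), ([338.0, 277.9], 0.4)]
cylinder [([213.5, 334.3], 0.81)]
piston [([290.0, 471.7], 0.57)]
cover [([178.2, 436.8], 0.73)]
scraper [([318.9, 384.4], 0.88)]
```

View pics/scene1.png

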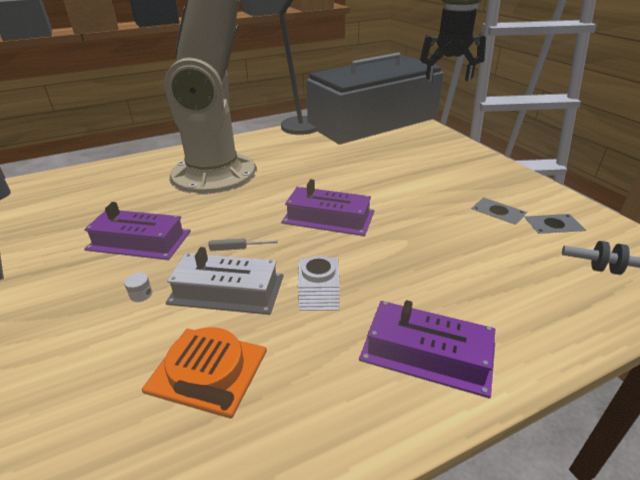

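View pics/top1.png

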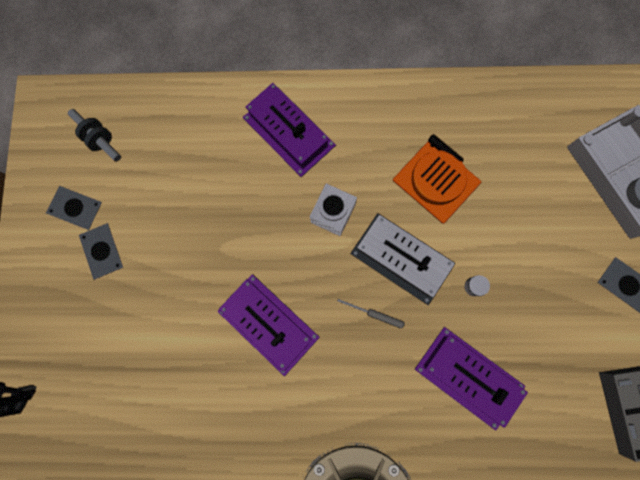

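The grey unit is at about (257,402) in the top view and (285,228) in the scene view. The three purple ones are look-alikes. I'll enlarge both crops.

```bash
cat > h.py <<'E'
import numpy as np,cv2
def ray(p,px,z):
    r,c=px; d=p['R'].T@np.array([(c-p['cx'])/p['fx'],(r-p['cy'])/p['fy'],1.]); o=-p['R'].T@p['t']
    return o+d*(z-o[2])/d[2]
def proj(p,X):
    q=np.atleast_2d(X)@p['R'].T+p['t']; return np.c_[q[:,1]/q[:,2]*p['fy']+p['cy'],q[:,0]/q[:,2]*p['fx']+p['cx']]
E
python3 - <<'E'
from workcell import *
from h import *
p=read_camera('top')
print('slotmid',ray(p,(255.4,406.4),50),'unit',ray(p,(257.5,402.2),0),'paddle',ray(p,(263.3,422.6),75))
q=read_camera('scene');print('unit',ray(q,(286.7,227.9),0),'paddle',ray(q,(257.3,201.5),75))
c=cv2.resize(p['frame'][200:320,340:500],(800,600),interpolation=cv2.INTER_CUBIC);cv2.imwrite('pics/tc.png',c)
c=cv2.resize(q['frame'][230:320,160:290],None,fx=6,fy=6,interpolation=cv2.INTER_CUBIC);cv2.imwrite('pics/sc.png',c)
for n,px in dict(cyl=(213.5,334.3),pis=(290,471.7),cover=(178.2,436.8),scr=(318.9,384.4)).items(): print(n,ray(p,px,0))
E
```

```text
slotmid [ 499.90709945 -109.74679091   50.        ] unit [ 502.63612585 -109.03839757    0.        ] paddle [ 480.1688718  -137.08365149   75.        ]
unit [ 490.73345438 -100.44721566    0.        ] paddle [ 476.92922599 -135.47050832   75.        ]
cyl [602.01267711  37.71667903   0.        ]
pis [ 431.71888775 -254.56392607    0.        ]
cover [ 680.98426992 -191.55887558    0.        ]
scr [371.00487984 -67.20199054   0.        ]
```

View pics/tc.png

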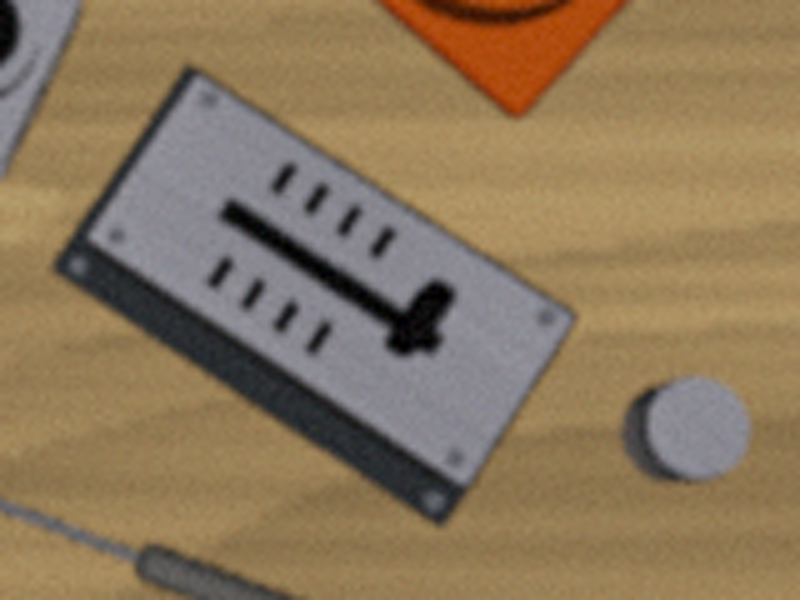

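View pics/sc.png

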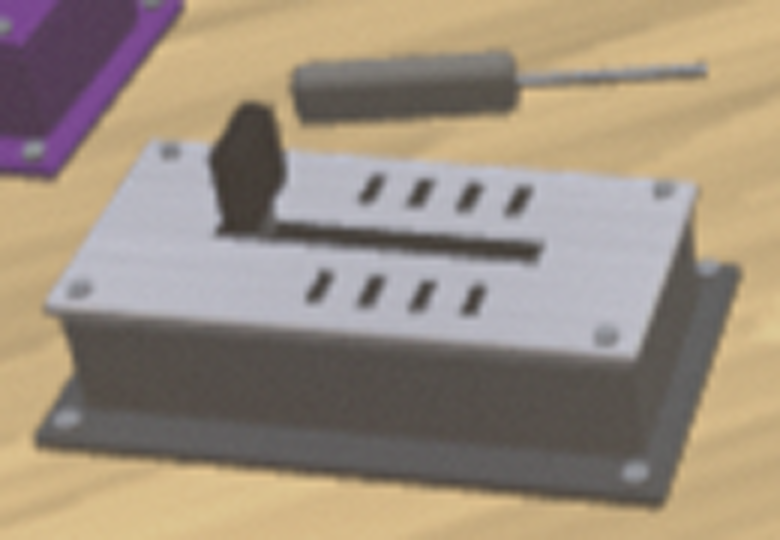

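```bash
cat >> h.py <<'E'
from scipy.optimize import least_squares
def fit(obs,x0):
    # obs: list of (pic, unitpoints Nx3, pixels Nx2(row,col))
    def tf(v,P): c,s=np.cos(v[2]),np.sin(v[2]); return P@np.array([[c,s,0],[-s,c,0],[0,0,1]])+[v[0],v[1],0]
    f=lambda v:np.concatenate([(proj(p,tf(v,P))-px).ravel() for p,P,px in obs])
    r=least_squares(f,x0); return r.x,np.abs(r.fun).max()
E
python3 - <<'E'
from workcell import *
from h import *
p=read_camera('top');q=read_camera('scene')
C=np.array([[42,92,50],[42,-92,50],[-42,-92,50],[-42,92,50.]])
t=np.array([(190,68),(577,317),(463,488),(85,240)]);tp=np.c_[t[:,1]/5+200-.4,t[:,0]/5+340-.4]
s=np.array([(637,358),(45,308),(150,140),(697,187)]);sp=np.c_[s[:,1]/6+230-.4,s[:,0]/6+160-.4]
x0=[500,-110,-.9]
for o in ([(p,C,tp)],[(q,C,sp)],[(p,C,tp),(q,C,sp)]):
  for a in(-.9,.6): print(fit(o,[500,-110,a]))
v,_=fit([(p,C,tp),(q,C,sp)],[500,-110,-.6])
u=np.array([-np.sin(v[2]),np.cos(v[2])])
for pic,px in((p,(263.3,422.6)),(q,(257.3,201.5))):
  X=ray(pic,px,75);print('along',(X[:2]-v[:2])@u, 'perp',(X[:2]-v[:2])@[u[1],-u[0]])
E
```

```text
(array([ 500.99519033, -106.85570933,   -0.59540496]), np.float64(1.0360137539507264))
(array([ 500.99519034, -106.85570932,   -0.59540496]), np.float64(1.036013688259203))
(array([ 500.06034598, -105.4814654 ,   -0.59703167]), np.float64(0.6950827027929449))
(array([ 500.06034598, -105.48146535,   -0.59703167]), np.float64(0.695082712341673))
(array([ 500.7150962 , -106.11567215,   -0.59619025]), np.float64(1.1502685149265517))
(array([ 500.71509614, -106.11567216,   -0.59619025]), np.float64(1.1502685016262717))
along -37.16199026095451 perp 0.38673096992254546
along -37.64618719934671 perp -3.1997839364561607
```

Unit fit: centre (500.5, -106), yaw -0.596, so the slot's +y direction is (0.561, 0.828). The lever is at about -37 mm, joint value about 0.005. Next I shut the fingers and go above the bench behind the paddle, with tool y along the slot.

Request:
apply_moves(
  plan=[
    {"x": 0.12, "y": -0.155, "z": 0, "rz": 0.35},
    {"x": 0.12, "y": -0.155, "z": 0, "rz": 0.35},
    {"x": 0.12, "y": -0.155, "z": 0, "rz": 0.35},
    {"x": 0.242, "y": -0.31, "z": 0, "rz": 0.7},
    {"x": 0.242, "y": -0.31, "z": 0, "rz": 0.7},
    {"x": 0.242, "y": -0.31, "z": 0, "rz": 0.7},
    {"x": 0.242, "y": -0.31, "z": 0, "rz": 0.9},
    {"x": 0.21, "y": -0.52, "z": 0, "rz": 1.1},
    {"x": 0.21, "y": -0.52, "z": 0, "rz": 1.1},
    {"x": 0.21, "y": -0.52, "z": 0, "rz": 1.2},
    {"x": 0.21, "y": -0.52, "z": 0, "rz": 1.434},
    {"x": 0.177, "y": -0.732, "z": 0, "rz": 1.434},
    {"x": 0.177, "y": -0.732, "z": 0, "rz": 1.434},
    {"x": 0.177, "y": -0.732, "z": 0, "rz": 1.434},
    {"x": 0.177, "y": -0.732, "z": 0, "rz": 1.434},
    {"x": 0.177, "y": -0.732, "z": 0, "rz": 1.434},
    {"x": 0.177, "y": -0.732, "z": 0, "rz": 1.434},
  ],
  hand=1,
  newtons=40,
)

```text
$.plan[0]: bad value
```

Request:
apply_moves(
  plan=[
    {"x": 0.12, "y": -0.155, "z": 0.0, "rx": 0.0, "ry": 0.0, "rz": 0.35},
    {"x": 0.12, "y": -0.155, "z": 0.0, "rx": 0.0, "ry": 0.0, "rz": 0.35},
  ],
  hand=1,
  newtons=40,
)

```text
clock: 1.2
eef_pos: [337.9, 482.0, 230.9]
tool_rot: [-2.389, -2.04, 0.001]
contact_force: [1.7, -1.5, -0.1]
opening: 59.2
```

Request:
apply_moves(
  plan=[
    {"x": 0.18, "y": -0.23, "z": 0.0, "rx": 0.0, "ry": 0.0, "rz": 0.5},
    {"x": 0.18, "y": -0.23, "z": 0.0, "rx": 0.0, "ry": 0.0, "rz": 0.5},
    {"x": 0.18, "y": -0.23, "z": 0.0, "rx": 0.0, "ry": 0.0, "rz": 0.5},
    {"x": 0.18, "y": -0.23, "z": 0.0, "rx": 0.0, "ry": 0.0, "rz": 0.5},
    {"x": 0.18, "y": -0.23, "z": 0.0, "rx": 0.0, "ry": 0.0, "rz": 0.6},
    {"x": 0.18, "y": -0.23, "z": 0.0, "rx": 0.0, "ry": 0.0, "rz": 0.6},
    {"x": 0.15, "y": -0.44, "z": 0.0, "rx": 0.0, "ry": 0.0, "rz": 1.131},
    {"x": 0.15, "y": -0.44, "z": 0.0, "rx": 0.0, "ry": 0.0, "rz": 1.131},
    {"x": 0.15, "y": -0.44, "z": 0.0, "rx": 0.0, "ry": 0.0, "rz": 1.131},
    {"x": 0.15, "y": -0.44, "z": 0.0, "rx": 0.0, "ry": 0.0, "rz": 1.131},
    {"x": 0.15, "y": -0.44, "z": 0.0, "rx": 0.0, "ry": 0.0, "rz": 1.131},
    {"x": 0.12, "y": -0.65, "z": 0.0, "rx": 0.0, "ry": 0.0, "rz": 1.131},
    {"x": 0.12, "y": -0.65, "z": 0.0, "rx": 0.0, "ry": 0.0, "rz": 1.131},
    {"x": 0.12, "y": -0.65, "z": 0.0, "rx": 0.0, "ry": 0.0, "rz": 1.131},
    {"x": 0.12, "y": -0.65, "z": 0.0, "rx": 0.0, "ry": 0.0, "rz": 1.131},
    {"x": 0.12, "y": -0.65, "z": 0.0, "rx": 0.0, "ry": 0.0, "rz": 1.131},
    {"x": 0.12, "y": -0.65, "z": 0.0, "rx": 0.0, "ry": 0.0, "rz": 1.131},
  ],
  hand=1,
  newtons=40,
)

```text
clock: 2.9
eef_pos: [457.9, -170.7, 231.6]
tool_rot: [0.947, 2.995, -0.001]
contact_force: [0.2, 1.1, 0.0]
opening: 0.1
```

```bash
python3 - <<'E'
from workcell import *
from h import *
s=state();print(s['clock'],s['eef_pos'],s['tool_rot'],s['contact_force'],s['joint_positions'])
w=read_camera('wrist');cv2.imwrite('pics/w1.png',w['frame'])
v=(500.5,-106,-.596);u=np.array([.5614,.8276]);d=s['eef_pos'][:2]-v[:2];print('along',d@u,'perp',d@[u[1],-u[0]])
print(proj(w,[[500.5,-106,50]]))
E
```

```text
2.9 [ 457.88602301 -170.72792794  231.55895755] [ 9.46816037e-01  2.99483384e+00 -6.48700875e-04] [0.1698262  1.14538066 0.01661453] [-0.06625951  0.08222442  0.38277356  1.74743779 -0.03127316  1.3173168
  2.85234749]
along -77.49231984489012 perp 1.0709313842082429
[[294.50556084 329.21499401]]
```

View pics/w1.png

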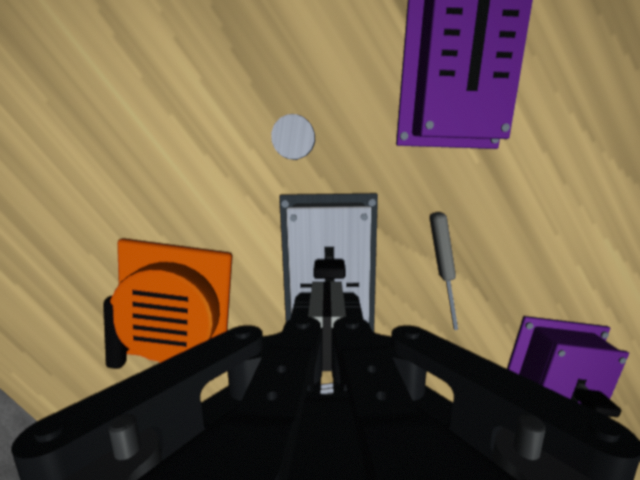

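```bash
python3 - <<'E'
from workcell import *
from h import *
w=read_camera('wrist')
c,s=np.cos(-.596),np.sin(-.596)
T=lambda P:np.array(P)@np.array([[c,s,0],[-s,c,0],[0,0,1]])+[500.5,-106,0]
print(proj(w,T([[42,-92,50],[-42,-92,50],[0,-92,50.],[0,-37,90],[0,-43,90],[15,-43,90],[-15,-43,90],[-15,-31,90]])))
cv2.imwrite('pics/wc.png',cv2.resize(w['frame'][180:310,260:400],None,fx=5,fy=5))
E
```

```text
[[205.72572658 283.99579132]
 [204.65405552 370.04666023]
 [205.19017079 326.99876383]
 [272.53320414 327.77291906]
 [266.24836825 327.69511957]
 [266.44382635 311.00778072]
 [266.05283097 344.38921882]
 [278.56139489 344.36959862]]
```

View pics/wc.png

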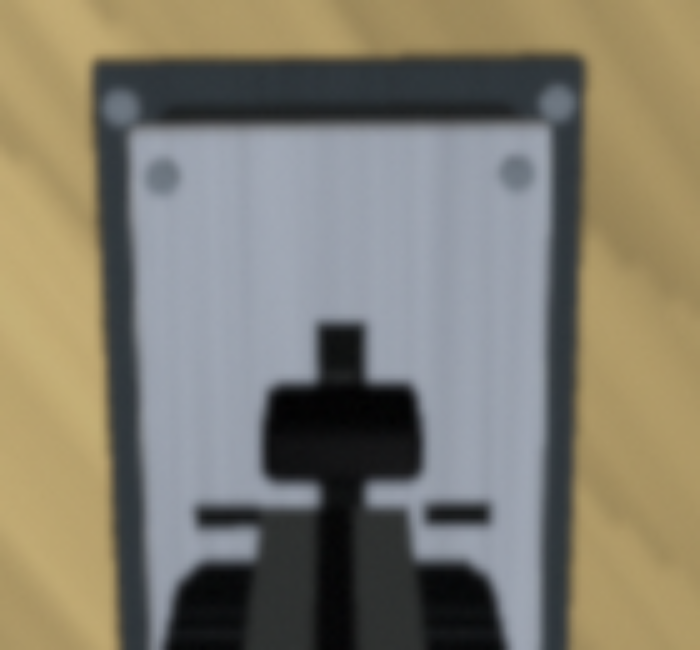

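The wrist view confirms the fit to within about 1 mm: cover edge at row 204, columns 286–370. The paddle spans rows 257–276, so its back face is at about y = -46. I can go down here.

Request:
apply_moves(
  plan=[
    {"x": 0.0, "y": 0.0, "z": -0.05, "rx": 0.0, "ry": 0.0, "rz": 0.0},
    {"x": 0.0, "y": 0.0, "z": -0.1, "rx": 0.0, "ry": 0.0, "rz": 0.0},
    {"x": 0.0, "y": 0.0, "z": -0.13, "rx": 0.0, "ry": 0.0, "rz": 0.0},
    {"x": 0.0, "y": 0.0, "z": -0.15, "rx": 0.0, "ry": 0.0, "rz": 0.0},
    {"x": 0.0, "y": 0.0, "z": -0.16, "rx": 0.0, "ry": 0.0, "rz": 0.0},
    {"x": 0.0, "y": 0.0, "z": -0.16, "rx": 0.0, "ry": 0.0, "rz": 0.0},
  ],
)

```text
clock: 3.6
eef_pos: [458.4, -166.3, 70.3]
tool_rot: [-0.934, -2.997, -0.0]
contact_force: [-0.3, -0.1, 0.4]
opening: 0.1
```

```bash
cat > look.py <<'E'
from workcell import *
from h import *
import sys
n=sys.argv[1]
s=state();d=s['eef_pos'][:2]-[500.5,-106];u=np.array([.5614,.8276]);F=s['contact_force']
print(s['clock'],s['eef_pos'].round(1),'along',(d@u).round(2),'perp',(d@[u[1],-u[0]]).round(2),'F',F.round(2),'Fu',F[:2]@u)
w=read_camera('wrist');q=read_camera('scene')
a=cv2.resize(w['frame'][180:330,240:420],(400,333));b=cv2.resize(q['frame'][200:320,150:300],(400,320),interpolation=cv2.INTER_CUBIC)
cv2.imwrite(f'pics/{n}.png',np.vstack([a,b])[:600] if 0 else np.hstack([a[:320],b]))
E
python3 look.py l1
```

```text
3.6 [ 458.4 -166.3   70.3] along -73.53 perp -1.03 F [-0.32 -0.07  0.38] Fu -0.23770238095485788
```

View pics/l1.png

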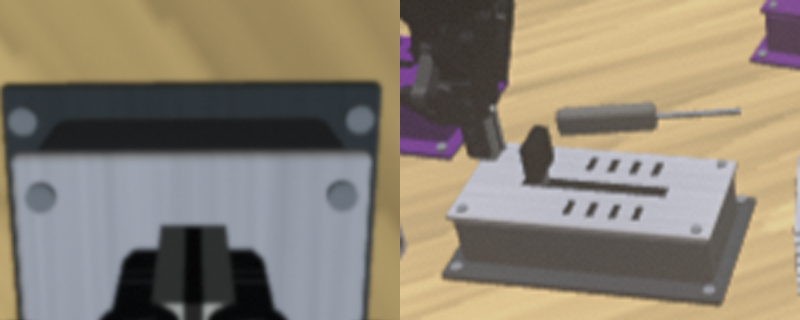

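The fingertip is behind the paddle and clear of everything. I'll approach slowly along the slot.

Request:
apply_moves(
  plan=[
    {"x": 0.003, "y": 0.004, "z": 0.0, "rx": 0.0, "ry": 0.0, "rz": 0.0},
    {"x": 0.005, "y": 0.007, "z": 0.0, "rx": 0.0, "ry": 0.0, "rz": 0.0},
    {"x": 0.007, "y": 0.0095, "z": 0.0, "rx": 0.0, "ry": 0.0, "rz": 0.0},
    {"x": 0.0085, "y": 0.012, "z": 0.0, "rx": 0.0, "ry": 0.0, "rz": 0.0},
    {"x": 0.01, "y": 0.014, "z": 0.0, "rx": 0.0, "ry": 0.0, "rz": 0.0},
    {"x": 0.0115, "y": 0.016, "z": 0.0, "rx": 0.0, "ry": 0.0, "rz": 0.0},
    {"x": 0.013, "y": 0.018, "z": 0.0, "rx": 0.0, "ry": 0.0, "rz": 0.0},
    {"x": 0.0145, "y": 0.02, "z": 0.0, "rx": 0.0, "ry": 0.0, "rz": 0.0},
    {"x": 0.0155, "y": 0.0215, "z": 0.0, "rx": 0.0, "ry": 0.0, "rz": 0.0},
    {"x": 0.0165, "y": 0.0226, "z": 0.0, "rx": 0.0, "ry": 0.0, "rz": 0.0},
    {"x": 0.0165, "y": 0.0226, "z": 0.0, "rx": 0.0, "ry": 0.0, "rz": 0.0},
  ],
)

```text
clock: 4.8
eef_pos: [475.2, -145.3, 71.3]
tool_rot: [0.938, 2.998, -0.0]
contact_force: [0.2, 0.3, 0.7]
opening: 0.1
```

```bash
python3 look.py l2
```

```text
4.8 [ 475.2 -145.3   71.3] along -46.67 perp 1.14 F [0.15 0.34 0.7 ] Fu 0.36528939577013675
```

View pics/l2.png

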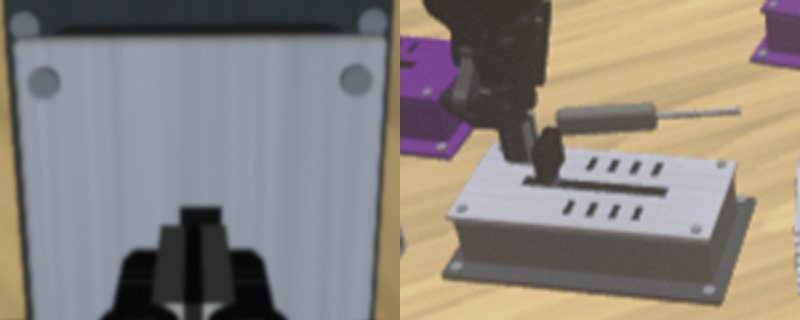

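Request:
apply_moves(
  plan=[
    {"x": 0.0011, "y": 0.0017, "z": 0.0, "rx": 0.0, "ry": 0.0, "rz": 0.0},
    {"x": 0.0022, "y": 0.0033, "z": 0.0, "rx": 0.0, "ry": 0.0, "rz": 0.0},
    {"x": 0.0022, "y": 0.0033, "z": 0.0, "rx": 0.0, "ry": 0.0, "rz": 0.0},
  ],
)

```text
clock: 5.2
eef_pos: [477.4, -142.2, 71.3]
tool_rot: [0.939, 2.998, -0.0]
contact_force: [-0.2, -0.4, 0.1]
opening: 0.1
```

Request:
apply_moves(
  plan=[
    {"x": 0.0006, "y": 0.0008, "z": 0.0, "rx": 0.0, "ry": 0.0, "rz": 0.0},
    {"x": 0.0011, "y": 0.0017, "z": 0.0, "rx": 0.0, "ry": 0.0, "rz": 0.0},
    {"x": 0.0011, "y": 0.0017, "z": 0.0, "rx": 0.0, "ry": 0.0, "rz": 0.0},
  ],
)

```text
clock: 5.5
eef_pos: [477.7, -141.7, 71.3]
tool_rot: [-0.941, -2.997, 0.002]
contact_force: [-3.1, -5.1, 4.0]
opening: 0.4
```

Request:
apply_moves(
  plan=[
    {"x": 0.0006, "y": 0.0008, "z": 0.0, "rx": 0.0, "ry": 0.0, "rz": 0.0},
    {"x": 0.0011, "y": 0.0017, "z": 0.0, "rx": 0.0, "ry": 0.0, "rz": 0.0},
    {"x": 0.0011, "y": 0.0017, "z": 0.0, "rx": 0.0, "ry": 0.0, "rz": 0.0},
  ],
)

```text
clock: 5.8
eef_pos: [478.7, -140.4, 71.4]
tool_rot: [-0.941, -2.997, 0.003]
contact_force: [-4.3, -5.1, 2.6]
opening: 0.3
```

```bash
python3 look.py l3
```

```text
5.8 [ 478.7 -140.4   71.4] along -40.71 perp 1.22 F [-4.25 -5.14  2.58] Fu -6.638757923349363
```

View pics/l3.png

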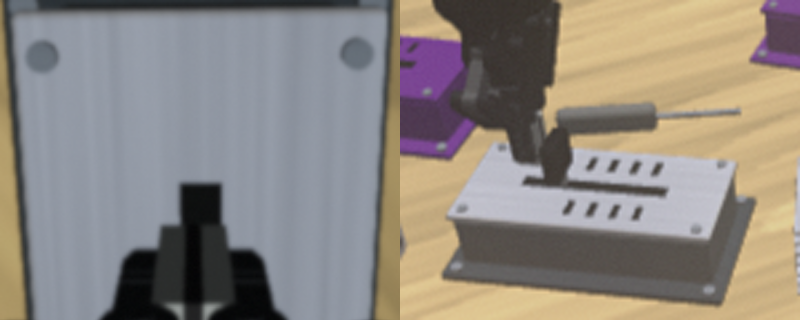

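Request:
apply_moves(
  plan=[
    {"x": 0.0006, "y": 0.0008, "z": 0.0, "rx": 0.0, "ry": 0.0, "rz": 0.0},
    {"x": 0.0011, "y": 0.0017, "z": 0.0, "rx": 0.0, "ry": 0.0, "rz": 0.0},
    {"x": 0.0011, "y": 0.0017, "z": 0.0, "rx": 0.0, "ry": 0.0, "rz": 0.0},
  ],
)

```text
clock: 6.2
eef_pos: [480.3, -137.9, 71.3]
tool_rot: [-0.94, -2.997, 0.001]
contact_force: [-1.3, -3.3, 1.2]
opening: -0.3
```

Request:
apply_moves(
  plan=[
    {"x": 0.0006, "y": 0.0008, "z": 0.0, "rx": 0.0, "ry": 0.0, "rz": 0.0},
    {"x": 0.0011, "y": 0.0017, "z": 0.0, "rx": 0.0, "ry": 0.0, "rz": 0.0},
    {"x": 0.0011, "y": 0.0017, "z": 0.0, "rx": 0.0, "ry": 0.0, "rz": 0.0},
  ],
)

```text
clock: 6.5
eef_pos: [482.1, -134.5, 71.3]
tool_rot: [0.938, 2.998, 0.001]
contact_force: [-0.4, 0.4, -0.5]
opening: 0.0
```

```bash
python3 look.py l4
```

```text
6.5 [ 482.1 -134.5   71.3] along -33.9 perp 0.81 F [-0.37  0.39 -0.53] Fu 0.11241100850129383
```

View pics/l4.png

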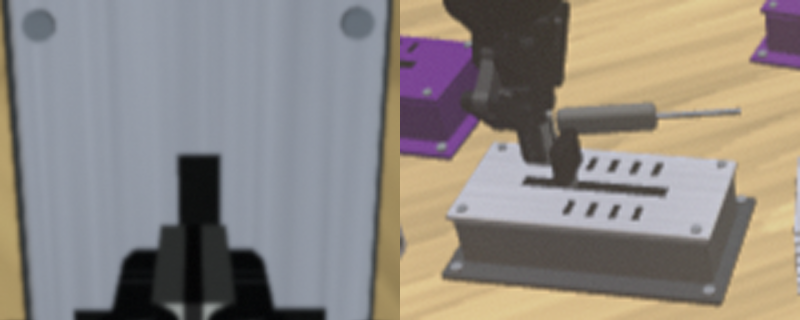

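Force has fallen to about 0 with the TCP at -33.9, right at the hump top. I'll nudge a little further.

Request:
apply_moves(
  plan=[
    {"x": 0.0006, "y": 0.0008, "z": 0.0, "rx": 0.0, "ry": 0.0, "rz": 0.0},
    {"x": 0.0008, "y": 0.0012, "z": 0.0, "rx": 0.0, "ry": 0.0, "rz": 0.0},
    {"x": 0.0008, "y": 0.0012, "z": 0.0, "rx": 0.0, "ry": 0.0, "rz": 0.0},
  ],
)

```text
clock: 6.9
eef_pos: [482.6, -133.8, 71.3]
tool_rot: [0.938, 2.998, 0.0]
contact_force: [-0.0, -0.4, -0.5]
opening: -0.1
```

```bash
python3 look.py l5
```

```text
6.9 [ 482.6 -133.8   71.3] along -33.07 perp 0.83 F [-0.03 -0.4  -0.47] Fu -0.34464017518276036
```

View pics/l5.png

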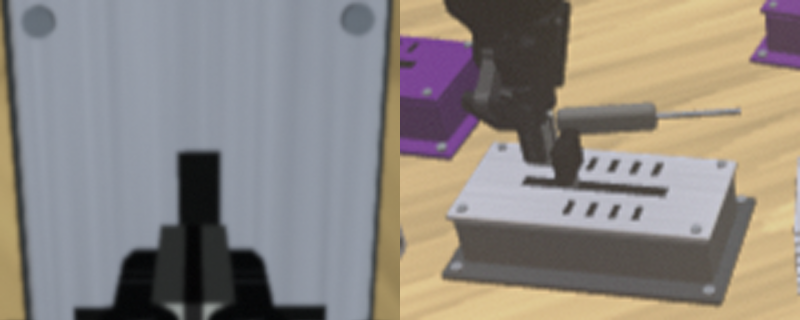

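Request:
apply_moves(
  plan=[
    {"x": 0.0006, "y": 0.0008, "z": 0.0, "rx": 0.0, "ry": 0.0, "rz": 0.0},
    {"x": 0.0008, "y": 0.0012, "z": 0.0, "rx": 0.0, "ry": 0.0, "rz": 0.0},
    {"x": 0.0008, "y": 0.0012, "z": 0.0, "rx": 0.0, "ry": 0.0, "rz": 0.0},
  ],
)

```text
clock: 7.3
eef_pos: [483.4, -132.9, 71.3]
tool_rot: [0.939, 2.998, -0.0]
contact_force: [-0.6, -0.4, -0.6]
opening: -0.0
```

```bash
python3 look.py l6
```

```text
7.3 [ 483.4 -132.9   71.3] along -31.86 perp 0.89 F [-0.59 -0.41 -0.56] Fu -0.6721709119520944
```

View pics/l6.png

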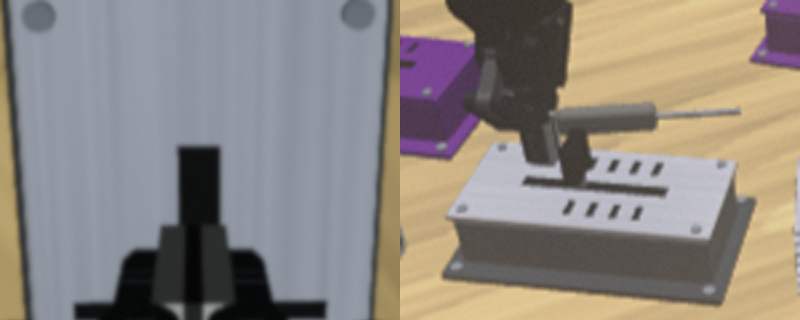

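The paddle has snapped ahead of the finger. I'll check where it sits.

```bash
cat > est.py <<'E'
# project predicted paddle box outlines for candidate joint values onto scene view
from workcell import *
from h import *
import sys
n=sys.argv[1];js=[float(a) for a in sys.argv[2:]]
q=read_camera('scene');print(state()['clock'])
c,s=np.cos(-.596),np.sin(-.596)
T=lambda P:np.array(P)@np.array([[c,s,0],[-s,c,0],[0,0,1]])+[500.2,-105.7,0]
r0,c0,r1,c1,k=225,170,295,280,7
im=cv2.resize(q['frame'][r0:r1,c0:c1],None,fx=k,fy=k,interpolation=cv2.INTER_CUBIC)
cols=[(0,0,255),(0,255,0),(255,0,0)]
for j,col in zip(js,cols):
    y=j-42
    pts=proj(q,T([[sx*15,y+sy*6,z] for z in(60,90) for sx in(-1,1) for sy in(-1,1)]))
    pts=np.c_[(pts[:,1]-c0+.5)*k,(pts[:,0]-r0+.5)*k].astype(np.float32)
    h=cv2.convexHull(pts).astype(int);cv2.polylines(im,[h],True,col,1)
cv2.imwrite(f'pics/{n}.png',im)
E
python3 est.py e1 24 32
```

```text
7.45
```

View pics/e1.png

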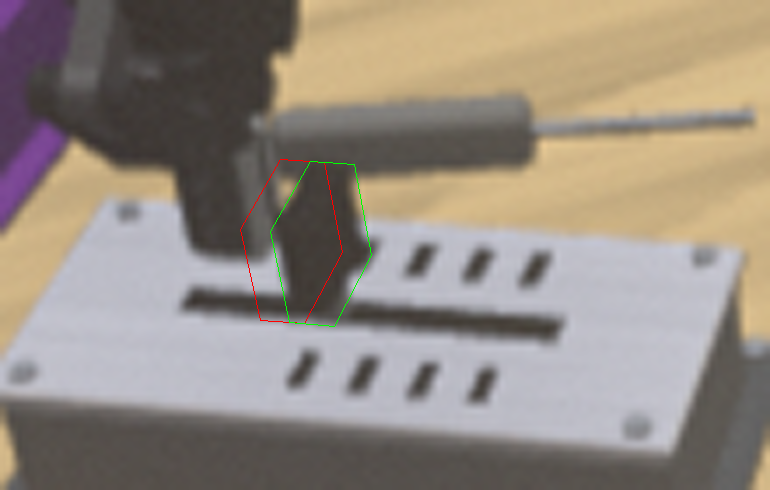

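First click done: the paddle matches the 0.032 outline. Next, the second hump, with the snap expected at TCP about -16.5.

Request:
apply_moves(
  plan=[
    {"x": 0.0011, "y": 0.0017, "z": 0.0, "rx": 0.0, "ry": 0.0, "rz": 0.0},
    {"x": 0.0022, "y": 0.0033, "z": 0.0, "rx": 0.0, "ry": 0.0, "rz": 0.0},
    {"x": 0.0034, "y": 0.005, "z": 0.0, "rx": 0.0, "ry": 0.0, "rz": 0.0},
    {"x": 0.0045, "y": 0.0066, "z": 0.0, "rx": 0.0, "ry": 0.0, "rz": 0.0},
    {"x": 0.0045, "y": 0.0066, "z": 0.0, "rx": 0.0, "ry": 0.0, "rz": 0.0},
  ],
)

```text
clock: 7.95
eef_pos: [486.9, -127.6, 71.3]
tool_rot: [-0.941, -2.996, 0.003]
contact_force: [-4.8, -2.7, 3.4]
opening: -0.2
```

Request:
apply_moves(
  plan=[
    {"x": 0.0006, "y": 0.0008, "z": 0.0, "rx": 0.0, "ry": 0.0, "rz": 0.0},
    {"x": 0.0011, "y": 0.0017, "z": 0.0, "rx": 0.0, "ry": 0.0, "rz": 0.0},
    {"x": 0.0011, "y": 0.0017, "z": 0.0, "rx": 0.0, "ry": 0.0, "rz": 0.0},
  ],
)

```text
clock: 8.25
eef_pos: [488.1, -125.9, 71.3]
tool_rot: [-0.941, -2.996, 0.002]
contact_force: [-4.0, -3.4, 2.8]
opening: -0.0
```

Request:
apply_moves(
  plan=[
    {"x": 0.0006, "y": 0.0008, "z": 0.0, "rx": 0.0, "ry": 0.0, "rz": 0.0},
    {"x": 0.0011, "y": 0.0017, "z": 0.0, "rx": 0.0, "ry": 0.0, "rz": 0.0},
    {"x": 0.0011, "y": 0.0017, "z": 0.0, "rx": 0.0, "ry": 0.0, "rz": 0.0},
  ],
)

```text
clock: 8.55
eef_pos: [489.7, -123.5, 71.3]
tool_rot: [-0.94, -2.998, 0.001]
contact_force: [-1.8, -2.4, 1.5]
opening: -0.1
```

```bash
python3 look.py l7
```

```text
8.55 [ 489.7 -123.5   71.3] along -20.48 perp 0.9 F [-1.79 -2.43  1.49] Fu -3.0136363452594646
```

Request:
apply_moves(
  plan=[
    {"x": 0.0006, "y": 0.0008, "z": 0.0, "rx": 0.0, "ry": 0.0, "rz": 0.0},
    {"x": 0.0011, "y": 0.0017, "z": 0.0, "rx": 0.0, "ry": 0.0, "rz": 0.0},
    {"x": 0.0011, "y": 0.0017, "z": 0.0, "rx": 0.0, "ry": 0.0, "rz": 0.0},
  ],
)

```text
clock: 8.95
eef_pos: [491.6, -120.5, 71.3]
tool_rot: [0.938, 2.998, 0.001]
contact_force: [-0.2, -0.0, 0.8]
opening: -0.0
```

Request:
apply_moves(
  plan=[
    {"x": 0.0004, "y": 0.0006, "z": 0.0, "rx": 0.0, "ry": 0.0, "rz": 0.0},
    {"x": 0.0008, "y": 0.0012, "z": 0.0, "rx": 0.0, "ry": 0.0, "rz": 0.0},
    {"x": 0.0008, "y": 0.0012, "z": 0.0, "rx": 0.0, "ry": 0.0, "rz": 0.0},
  ],
)

```text
clock: 9.25
eef_pos: [492.1, -119.7, 71.3]
tool_rot: [0.938, 2.998, 0.0]
contact_force: [0.1, 0.2, -1.0]
opening: 0.3
```

```bash
python3 look.py l8; python3 est.py e2 40 48
```

```text
9.25 [ 492.1 -119.7   71.3] along -16.06 perp 0.69 F [ 0.11  0.18 -0.98] Fu 0.21162906069389292
9.4
```

View pics/e2.png

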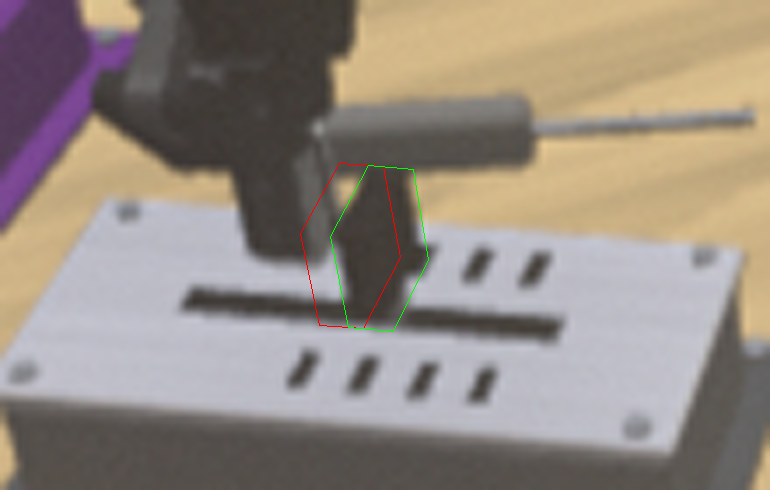

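Second click done: the paddle matches 0.048. I'll repeat for the third, with the snap expected at TCP about 0.

Request:
apply_moves(
  plan=[
    {"x": 0.0011, "y": 0.0017, "z": 0.0, "rx": 0.0, "ry": 0.0, "rz": 0.0},
    {"x": 0.0022, "y": 0.0033, "z": 0.0, "rx": 0.0, "ry": 0.0, "rz": 0.0},
    {"x": 0.0034, "y": 0.005, "z": 0.0, "rx": 0.0, "ry": 0.0, "rz": 0.0},
    {"x": 0.0045, "y": 0.0066, "z": 0.0, "rx": 0.0, "ry": 0.0, "rz": 0.0},
    {"x": 0.0045, "y": 0.0066, "z": 0.0, "rx": 0.0, "ry": 0.0, "rz": 0.0},
  ],
)

```text
clock: 9.9
eef_pos: [495.5, -114.7, 71.3]
tool_rot: [-0.941, -2.996, 0.003]
contact_force: [-4.0, -3.7, 4.0]
opening: 0.2
```

Request:
apply_moves(
  plan=[
    {"x": 0.0006, "y": 0.0008, "z": 0.0, "rx": 0.0, "ry": 0.0, "rz": 0.0},
    {"x": 0.0011, "y": 0.0017, "z": 0.0, "rx": 0.0, "ry": 0.0, "rz": 0.0},
    {"x": 0.0011, "y": 0.0017, "z": 0.0, "rx": 0.0, "ry": 0.0, "rz": 0.0},
  ],
)

```text
clock: 10.2
eef_pos: [496.5, -113.3, 71.3]
tool_rot: [-0.941, -2.996, 0.003]
contact_force: [-4.0, -3.8, 3.6]
opening: 0.1
```

Request:
apply_moves(
  plan=[
    {"x": 0.0006, "y": 0.0008, "z": 0.0, "rx": 0.0, "ry": 0.0, "rz": 0.0},
    {"x": 0.0011, "y": 0.0017, "z": 0.0, "rx": 0.0, "ry": 0.0, "rz": 0.0},
    {"x": 0.0011, "y": 0.0017, "z": 0.0, "rx": 0.0, "ry": 0.0, "rz": 0.0},
  ],
)

```text
clock: 10.5
eef_pos: [498.2, -110.8, 71.3]
tool_rot: [-0.94, -2.997, 0.001]
contact_force: [-2.8, -2.3, 2.8]
opening: 0.1
```

```bash
python3 look.py l9
```

```text
10.5 [ 498.2 -110.8   71.3] along -5.33 perp 0.78 F [-2.79 -2.32  2.83] Fu -3.4885943838957933
```

Request:
apply_moves(
  plan=[
    {"x": 0.0006, "y": 0.0008, "z": 0.0, "rx": 0.0, "ry": 0.0, "rz": 0.0},
    {"x": 0.0011, "y": 0.0017, "z": 0.0, "rx": 0.0, "ry": 0.0, "rz": 0.0},
    {"x": 0.0011, "y": 0.0017, "z": 0.0, "rx": 0.0, "ry": 0.0, "rz": 0.0},
  ],
)

```text
clock: 10.9
eef_pos: [500.3, -107.5, 71.3]
tool_rot: [0.937, 2.998, 0.001]
contact_force: [-0.1, -0.4, 0.1]
opening: -0.1
```

Request:
apply_moves(
  plan=[
    {"x": 0.0004, "y": 0.0006, "z": 0.0, "rx": 0.0, "ry": 0.0, "rz": 0.0},
    {"x": 0.0008, "y": 0.0012, "z": 0.0, "rx": 0.0, "ry": 0.0, "rz": 0.0},
    {"x": 0.0008, "y": 0.0012, "z": 0.0, "rx": 0.0, "ry": 0.0, "rz": 0.0},
  ],
)

```text
clock: 11.2
eef_pos: [500.7, -106.7, 71.2]
tool_rot: [0.938, 2.998, 0.0]
contact_force: [0.4, -0.7, 0.8]
opening: 0.2
```

```bash
python3 look.py l10; python3 est.py e3 56 64
```

```text
11.2 [ 500.7 -106.7   71.2] along -0.5 perp 0.56 F [ 0.41 -0.7   0.8 ] Fu -0.3449211907079663
11.35
```

View pics/e3.png

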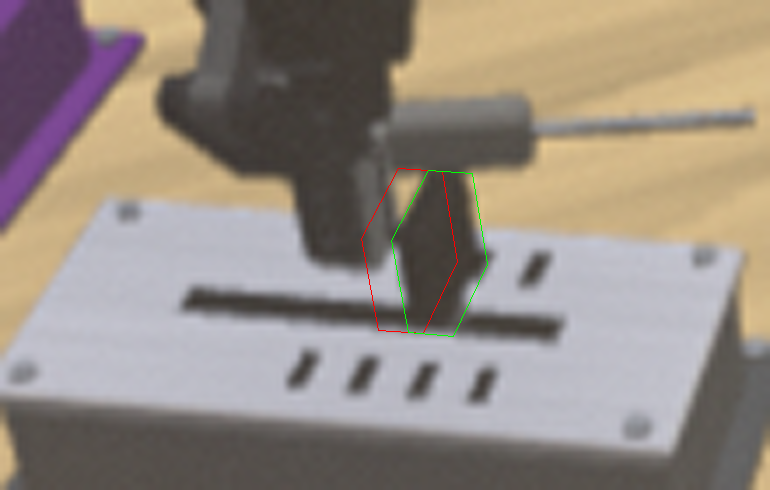

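The third click is in: the paddle matches the 0.064 outline and has a gap to the finger. I'll back away along the slot and then lift.

Request:
apply_moves(
  plan=[
    {"x": -0.006, "y": -0.008, "z": 0.0, "rx": 0.0, "ry": 0.0, "rz": 0.0},
    {"x": -0.014, "y": -0.021, "z": 0.0, "rx": 0.0, "ry": 0.0, "rz": 0.0},
    {"x": -0.017, "y": -0.025, "z": 0.0, "rx": 0.0, "ry": 0.0, "rz": 0.0},
    {"x": -0.017, "y": -0.025, "z": 0.02, "rx": 0.0, "ry": 0.0, "rz": 0.0},
    {"x": -0.017, "y": -0.025, "z": 0.06, "rx": 0.0, "ry": 0.0, "rz": 0.0},
    {"x": -0.017, "y": -0.025, "z": 0.11, "rx": 0.0, "ry": 0.0, "rz": 0.0},
    {"x": -0.017, "y": -0.025, "z": 0.16, "rx": 0.0, "ry": 0.0, "rz": 0.0},
    {"x": -0.017, "y": -0.075, "z": 0.18, "rx": 0.0, "ry": 0.0, "rz": 0.0},
    {"x": -0.017, "y": -0.125, "z": 0.18, "rx": 0.0, "ry": 0.0, "rz": 0.0},
    {"x": -0.017, "y": -0.145, "z": 0.18, "rx": 0.0, "ry": 0.0, "rz": 0.0},
    {"x": -0.017, "y": -0.145, "z": 0.18, "rx": 0.0, "ry": 0.0, "rz": 0.0},
  ],
)

```text
clock: 12.45
eef_pos: [480.3, -259.6, 251.5]
tool_rot: [0.959, 2.991, -0.004]
contact_force: [-0.7, -0.3, 0.6]
opening: -0.2
```

```bash
python3 look.py l11; python3 est.py e4 56 64; python3 - <<'E'
from workcell import *
import cv2
cv2.imwrite('pics/scene2.png',read_camera('scene')['frame'])
E
```

```text
12.45 [ 480.3 -259.6  251.5] along -138.42 perp 69.54 F [-0.7  -0.29  0.55] Fu -0.6308679476829864
12.6
```

View pics/e4.png

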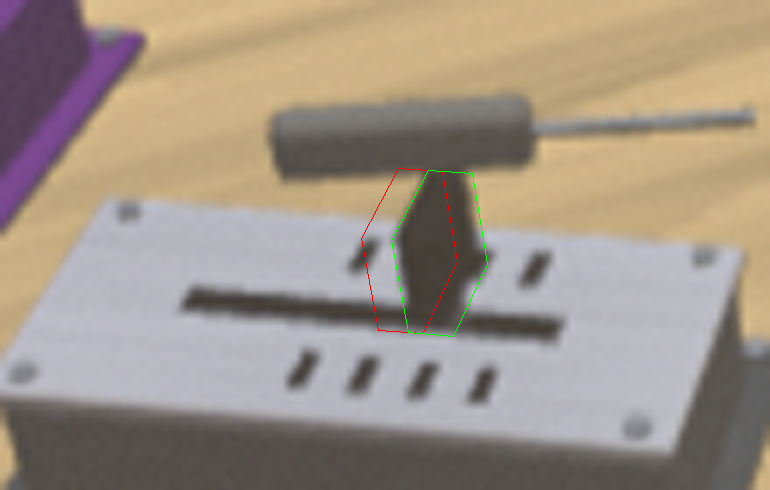

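View pics/scene2.png

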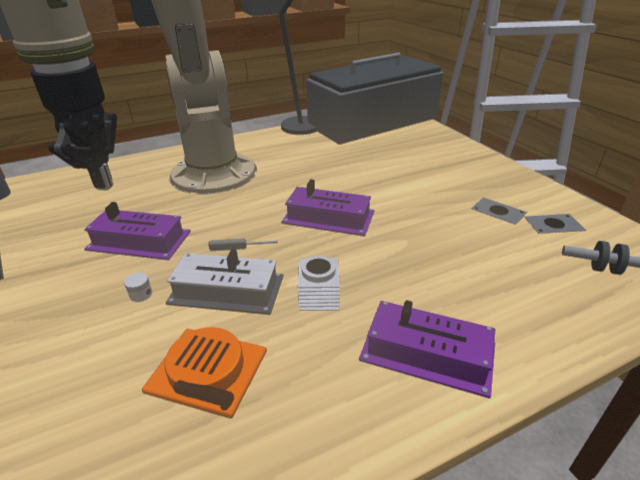

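The lever rests at the third marks, with the second and fourth visible on either side. The bystanders are where they were and the hand is clear, so I'm handing in.

```bash
python3 -c "
from workcell import *
print(close_job())"
```

```text
the job is handed in; nothing more can be done
None
```

The lever on the grey throttle control is resting in the third notch, and the job is handed in at about 12.7 s on the robot's clock. I pushed it with the shut fingertips, one click at a time, without pinching it. The highest force read along the slot was about 7 N. Force is only reported at the end of each move, so a brief peak in between could have gone unseen.

**Lever position:** after each click, the camera picture matched the expected paddle outline at 0.032, 0.048 and then 0.064. The lever was still at 0.064 once the hand was away.

**Surroundings:** by eye, the cylinder, piston, orange cover and scraper look to be where they were in the first picture. I did not measure their positions again afterwards.

**Hand:** it ended about 250 mm above the bench, off to the unit's −y side, with contact force near zero.

**Refused call:** the first move call was rejected for its format. The arm did not move, and it was resent. No other check failed or disagreed.

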